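# Snap the dust cap onto the tow ball

### The job

Lift the loose lid off the steel pot by its knob and set it aside, knob up, flat on the worktop; then take the plastic dust cap out of the pot and press it straight down over the tow ball of the hitch until it clicks and is fully home. Keep pressing after the click: finish with the gripper still on the cap, bearing down on it firmly, without letting go. Do not disturb the pot or the other things on the worktop.

Things in the scene. Friction and masses are not known exactly. Their poses are not given: they have to be found in the camera images.
- pot: Round open steel pot, loose, about about 420 g, standing on the worktop: outer diameter 140 mm, height 64 mm, wall and base 3 mm (inner diameter 134 mm), with two small side loops. Origin: centre of its underside, on the worktop. The worktop straight ahead of the robot, about 0.46 to 0.61 m from its base axis between pot and mount, is free for the lid.
- lid: Loose steel lid, about 160 g, at first on the pot's rim: flat disc 145 mm across, 3 mm thick, with a 127 mm locating plug 6 mm deep beneath and a black round knob on top. Origin: centre of the plug's underside (58 mm above the worktop while on the pot, 0 when flat on the worktop); disc top 9 mm and knob top 41 mm above it. z points up through the knob.
- lid_knob (a point): Centre of the lid's knob: a cylinder 28 mm in diameter and 22 mm high (19 to 41 mm above the lid's origin, on a 15 mm stem); this point is 30 mm above the lid's origin.
- cap: Black plastic push-on dust cap, about 100 g: an upside-down beaker, outer diameter 62 mm, 50 mm high, standing open side down on the pot's floor under the lid, near the middle (up to 6 mm off). Origin: centre of its open rim, underneath; z points up through the closed flat top. Inside, 7.5 mm above the rim, six sprung ribs narrow the mouth to 45 mm; the outer wall is stiff and may be gripped.
- cap_crown (a point): Centre of the outside of the cap's closed top, 50 mm above the cap's origin.
- cap_seat (a point): Centre of the inside of the cap's closed top, 45 mm above the cap's origin: it rests on the top of the ball when the cap is fully home.
- mount: Tow-hitch ball mount, heavy, does not move: 50 x 50 x 200 mm dark steel square shank lying on the worktop, with a tongue plate (64 mm wide, top 50 mm above the worktop) carrying a greased bare-steel 50 mm ball, ball up. Origin: on the worktop under the ball's axis; x points along the shank, which ends 275 mm from it. The ball's centre is 100 mm above the worktop.
- ball_top (a point): Top of the tow ball, 125 mm above the worktop. Pushed down, the cap's ribs meet the ball when cap_seat is about 24 mm above here; the push climbs to some 10 to 15 N at 20 to 16 mm, falls away (the click) at about 13 mm, then the cap draws itself down until cap_seat lands here. There it bears only its weight unless pushed: bearing down firmly is more than 5 N (10 to 20 N is good).
- sprayer: Bystander: yellow trigger sprayer, 84 mm in diameter, 230 mm high, standing. Origin: centre of its underside.
- grate: Bystander: round steel bucket grate, 231 mm in diameter, 36 mm high on four feet, lying behind the pot (farther from the robot). Origin: its centre, on the worktop.
- mirror: Bystander: inspection mirror lying flat, chrome handle along its x axis, from 122 mm behind the origin to 173 mm ahead of it (round mirror 54 mm wide at that end), 18 mm high. Origin: on the worktop.
- cup: Bystander: clear polycarbonate cup, 78 mm in diameter, 100 mm high, standing. Origin: centre of its underside.
- pin: Bystander: bent steel hitch pin lying near the mount, 16 mm thick, 125 mm along its x axis with a 45 mm bent end towards -y. Origin: on the worktop under the middle of the straight part.
- wax: Bystander: flat round aluminium wax tin, 93 mm in diameter, 34 mm high. Origin: centre of its underside.
- gauge: Bystander: tyre gauge lying flat, round dial 54 mm wide and 25 mm high at the origin, stem 117 mm long towards its -x. Origin: under the dial, on the worktop.

How it is judged (in metres and radians):
On the way, in this order (a step that is already met when the one before it is completed fails the run):
1. the lid is off the pot and lies flat on the worktop beside it, let go (horizontal distance between lid and pot above 0.13 m and height (world z) of lid below 0.008 m and angle between lid's own z axis and vertical below 0.1 rad and contact force between the fingers and lid below 0.1 N), for 0.2 s.
2. the cap is held up clear of the pot (height (world z) of cap above 0.07 m and contact force between the fingers and cap above 0.5 N and contact force between cap and pot below 0.1 N), for 0.1 s.
3. the cap has snapped over the ball and is home (z of cap_seat in the frame of ball_top below 0.004 m and horizontal distance between cap_seat and ball_top below 0.006 m and angle between cap's own z axis and vertical below 0.2 rad), for 0.1 s.
At the end, for the whole second after the job is handed in: Cap home on the ball (inner top within 3 mm of the ball's top in height, 6 mm sideways, tilt under 0.15 rad), gripper still on it pressing it onto the ball with over 5 N through the last second; lid flat on the worktop, knob up, its centre over 130 mm from the pot's (z of cap_seat in the frame of ball_top below 0.003 m and horizontal distance between cap_seat and ball_top below 0.006 m and angle between cap's own z axis and vertical below 0.15 rad and contact force between cap and mount above 5 N and contact force between the fingers and cap above 4 N and horizontal distance between lid and pot above 0.13 m and height (world z) of lid below 0.008 m and angle between lid's own z axis and vertical below 0.1 rad and linear speed of lid below 0.02 m/s); the arm keeps its last pose, push and grip.
It fails at once if the pot is shoved more than 40 mm or tipped (distance of pot from where it was at the start of the episode above 0.04 m or angle between pot's own z axis and vertical above 0.3 rad).
It fails at once if a bystander is moved more than 30 mm (distance of any of sprayer, grate, mirror, cup, pin, wax, gauge from where it was at the start of the episode above 0.03 m).
It also fails if it takes over 64 s, if anything falls off the work surface, if the arm or the gripper's body presses on something with over 40 N, if the wrist force passes 120 N, or if a joint passes its speed limit or range.

### The arm

A 6-joint arm with a two-finger parallel gripper is mounted at the origin on the work surface. World frame = base frame: x ahead of the robot, y to its left, z up, the work surface at z = 0. Lengths are in mm, angles in rad, forces in N, time in s.
With the tool pointing down it reaches from about 350 to 875 mm from the base axis. Payload 4.2 kg.
Tool frame: the origin (TCP) lies between the finger pads; the fingertips stand 25 mm ahead of it and the grasp point (between the pads) lies 6 mm ahead of it; z points along the fingers, y is the line along which they close (so a half turn about z gives the same grasp; the last joint's range is limited). The gripper opens to 85 mm and grips with 20 to 120 N. Pads are 22 mm wide; open, the fingers measure 114 mm over their backs; the gripper's body (76 mm by 85 mm) begins 54 mm behind the grasp point. The pads swing forward as they close: fully open they stand 13 mm farther back than shut.
Start: joints at [1.581, 0.385, 0.008, 0, -1.194, -0.259], TCP at [153.869, 605.742, 256.312] pointing down, gripper open.
Joint ranges: [-3.14, 3.14], [-1.21, 2.06], [-1.07, 1.41], [-3.16, 2.05], [-2.99, -0.16], [-3.1, 3.1]. Speed limits (rad/s): [2.79, 2.79, 3.14, 3.14, 3.14, 3.14].

### API

Orientations are given as a unit quaternion [x, y, z, w].
In Python, from bench import arm gives the robot as it stands.
- The arm moves only by the shell command python3 -m pendant 'ROWS'. ROWS is JSON, a list of rows, each a list of 7 numbers: the shift along the tool's x, y, z in m, then the turn, a rotation vector about the tool's x, y, z in degrees, then the finger opening in m, from 0 to 0.0854. In form: [[x, y, z, wx, wy, wz, fingers], ...]. A call has 1 to 12 rows; each row shifts and turns the commanded pose from where the row before left it, along the tool's axes as they then stand; what a row does not reach is not made up. A row lasts 1/10 s, in which the tool goes at most 50 mm and 8.59 degrees, less where a joint would pass 70% of its speed; a pose out of reach is approached as far as the arm can. A call is refused whole if a number of a shift passes 0.05 or a number of a turn 8.59, either way. A call with a gripper value outside its range is refused whole. The fingers move at their own pace and stop on an object; the grip force is fixed at half the most. Time passes only in rows, so rows that do not move let the fingers close. It gives the time, the measured TCP pose, the force, the opening and the grip force at its end, in the units of the state.
- arm.read_state(): the state, without advancing time (a new reading comes with each control period).
- arm.get_image(name): name is "side" or "top" or "wrist"; returns a dict with "image" (384x512x3 uint8, red, green, blue), "fx", "fy", "cx", "cy" (pixels), "xyz" and "rotation" of the camera in the world. Camera axes: x right, y down, z forward; pixel columns grow to the right and rows downward; lengths in mm; the calibration is good to about 2 mm. A picture is of the moment at which its call begins. There is no depth.
- arm.job_done(): hands the job in; it is judged then, once.
The state is a dict: "clock": time; "joints": joint angles; "joint_vel": joint speeds; "joint_efforts": joint torques, N m; "position": TCP position; "ee_rot": TCP orientation; "contact_force": force on the tool from outside, world axes, zero at the start; "wrist_torque": the same for the moment, N m; "gripper_width": finger opening in mm; "grasp_force": force on a finger pad.
Only numpy, scipy, OpenCV 4.12 (cv2) and the standard library are available. Lean on these libraries where they do the work, as an engineer would, in place of code of your own. Each camera call takes 0.05 s, during which the arm holds its last target. There are 200 camera calls.

## Working session

There is one attempt and no reset: what is moved stays moved. The work goes in short steps, Python scripts to look and compute and a shell command to move; the robot and the scene stay as the last step left them, time stands still between calls to the robot, and variables do not carry over. Pictures are saved under pics/ and viewed, at most 10 in all, crops included, and the job is handed in when it is done.

```bash
mkdir -p pics
cat > h.py <<'E'
import numpy as np, cv2, json
from bench import arm
def snap(n,f):
    d=arm.get_image(n); cv2.imwrite(f'pics/{f}.png',d['image'][:,:,::-1])
    json.dump({k:np.asarray(d[k]).tolist() for k in('fx','fy','cx','cy','xyz','rotation')},open(f'pics/{f}.json','w')); return d
def R(c): 
    r=np.array(c['rotation'],float)
    if r.shape==(3,3): return r
    from scipy.spatial.transform import Rotation as S
    return S.from_quat(r).as_matrix()
def px2w(f,u,v,z):
    c=json.load(open(f'pics/{f}.json'))
    d=R(c)@np.array([(u-c['cx'])/c['fx'],(v-c['cy'])/c['fy'],1]); o=np.array(c['xyz'])
    return o+d*(z-o[2])/d[2]
def w2px(f,p):
    c=json.load(open(f'pics/{f}.json'))
    q=R(c).T@(np.array(p,float)-np.array(c['xyz'])); return c['fx']*q[0]/q[2]+c['cx'],c['fy']*q[1]/q[2]+c['cy']
E
python3 - <<'E'
from h import *
for n in('top','side'):
    d=snap(n,n+'0'); print(n,d['fx'],d['xyz'],d['rotation'])
a=cv2.imread('pics/top0.png');cv2.imwrite('pics/top0b.png',cv2.resize(a,(800,600)))
print(arm.read_state())
E
```

```text
top 451.4212559408122 [ 371.23418043  -12.1978313  1381.25107891] [-0.70077676  0.70873491 -0.0505424   0.06365705]
side 357.6427193527821 [ 437.78365969 -890.91592151 1033.38526392] [ 0.92454476 -0.05694386  0.02939775 -0.37564632]
{'clock': 0.1, 'joints': array([ 1.58064463e+00,  3.85498070e-01,  6.77304146e-03, -4.24683403e-04,
       -1.19403634e+00, -2.58626718e-01]), 'joint_vel': array([-0.00241873, -0.00236656,  0.00384287, -0.0001546 ,  0.00014281,
        0.00063897]), 'joint_efforts': array([-3.72155737e-04, -3.93315125e+01,  1.88929135e+01,  4.19794723e+00,
       -2.56386833e-03,  8.14626276e-06]), 'position': array([153.73860608, 605.30643775, 255.32548807]), 'ee_rot': array([ 9.92263415e-01, -1.24146330e-01, -6.41006011e-05,  1.00009621e-03]), 'contact_force': array([-0.507107  ,  0.16661528,  0.22584951]), 'wrist_torque': array([-0.03914773,  0.01231131, -0.0626596 ]), 'grasp_force': 0.0, 'gripper_width': 85.08179554589985}
```

View pics/top0b.png

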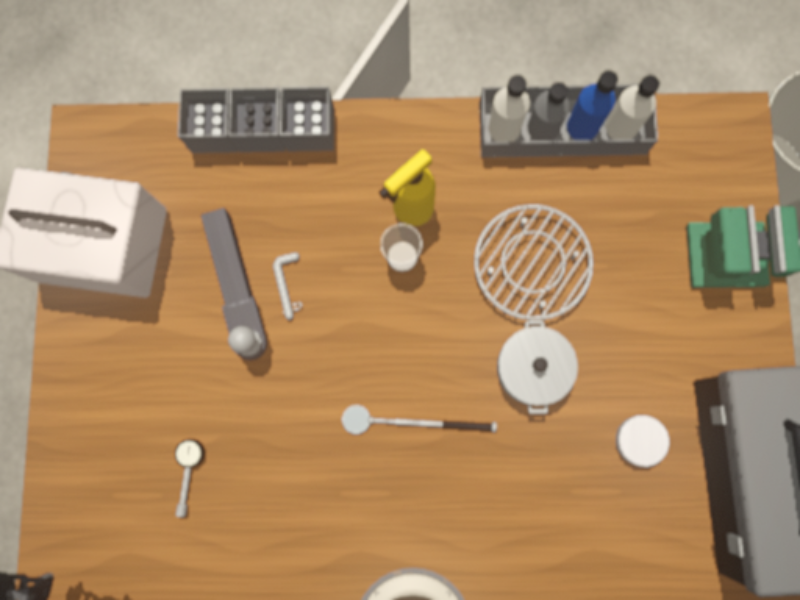

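View pics/side0.png

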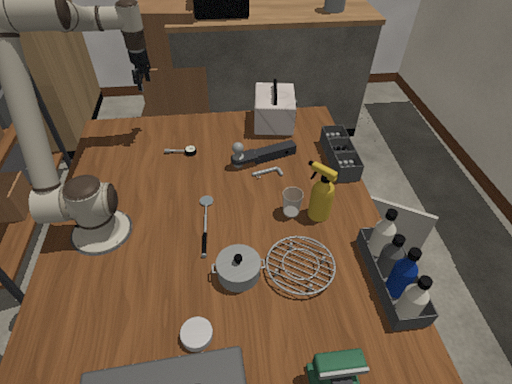

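The top view shows the lid knob near (540,365) and the ball near (243,340) in 800x600 pixels. The strip between the mirror at about (355–495,420) and the cup at (402,248) is free for the lid. I'll enlarge the knob and ball next.

Run:
```python
from h import *
a=cv2.imread('pics/top0.png')
b=a[200:240,135:175]; k=a[205:265,315:375]
p=np.hstack([cv2.resize(b,(400,400),interpolation=cv2.INTER_CUBIC),cv2.resize(k,(400,400),interpolation=cv2.INTER_CUBIC)])
cv2.imwrite('pics/crop0.png',p)
s=1/1.5625
for n,u,v,z in [('knob',540,365,99),('ball',242,340,100),('lidc',538,366,67),('mirA',356,419,10),('mirB',495,427,10),('cup top',402,240,100),('cup base',403,262,0),('spr',413,210,60),('shank end',213,212,50),('pin1',290,315,8),('pin2',278,262,8),('wax',643,441,34),('grate',534,262,36)]: print(n,px2w('top0',u*s,v*s,z).round())
```

```text
knob [ 478. -238.   99.]
ball [530. 306. 100.]
lidc [ 478. -240.   67.]
mirA [385. 104.  10.]
mirB [ 367. -163.   10.]
cup top [714.  10. 100.]
cup base [696.  10.   0.]
spr [785. -11.  60.]
shank end [790. 382.  50.]
pin1 [590. 235.   8.]
pin2 [697. 260.   8.]
wax [ 339. -435.   34.]
grate [ 684. -246.   36.]
```

View pics/crop0.png

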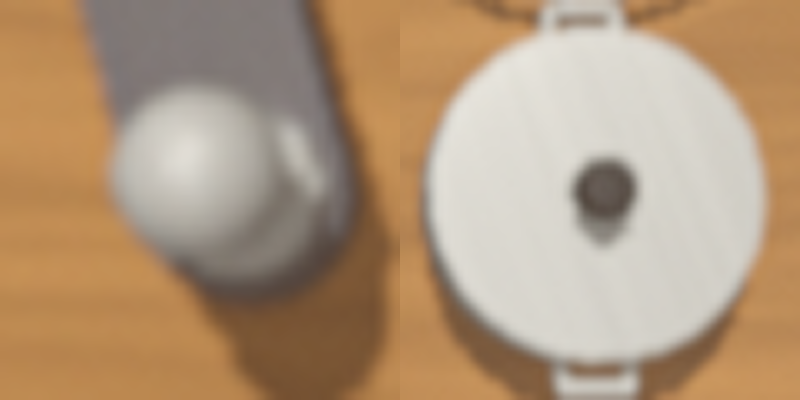

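```bash
python3 - <<'E'
from h import *
for n,u,v,z in [('knob',345.25,233,99),('ball',153.9,216.3,100),('disc',344.1,233.5,67)]: print(n,px2w('top0',u,v,z).round(1))
E
python3 -m pendant '[[0.04,0,0,0,0,-7.15,0.085],[0.04,0,0,0,0,-7.15,0.085],[0.045,0.03,0,0,0,0,0.085],[0.045,0.04,0,0,0,0,0.085],[0.045,0.04,0,0,0,0,0.085],[0.045,0.04,0,0,0,0,0.085],[0.03,0.045,0,0,0,0,0.085],[0.02,0.045,0,0,0,0,0.085],[0,0.045,0,0,0,0,0.085],[0,0,0,0,0,0,0.085]]'
python3 -c "
from h import *
d=snap('wrist','w1');print(d['fx'],d['xyz'],d['rotation']);s=arm.read_state();print(s['joints'].round(2),s['position'],s['ee_rot'])"
```

```text
knob [ 479.3 -236.9   99. ]
ball [533.4 308.7 100. ]
disc [ 480.6 -239.1   67. ]
clock: 1.1
position: [433.7, 327.1, 256.0]
ee_rot: [1.0, -0.002, -0.001, 0.001]
contact_force: [0.4, 0.3, 0.4]
gripper_width: 84.9
grasp_force: 0.0
327.37400921221064 [502.08010003 326.15029218 373.36563812] [-0.69829413  0.70240215  0.09675089 -0.09826392]
[ 0.95  0.25 -0.19 -0.   -1.13  0.62] [434.077472   329.50231541 256.3335753 ] [ 9.99999089e-01 -1.29999426e-03 -3.00888602e-04  2.04166281e-04]
```

View pics/w1.png

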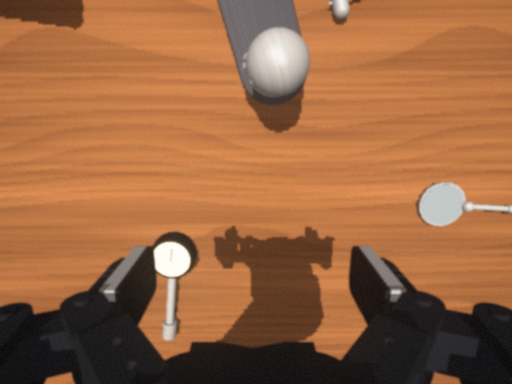

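The wrist view shows the ball silhouette centred at about (277.5,62.5). I'll compute its position, then move to the lid.

```bash
python3 -c "
from h import *
for v in (62.5,63.2): print(px2w('w1',277.4,v,100).round(1))"
python3 -m pendant '[[0,0.045,0,0,0,0,0.085],[0,0.045,0,0,0,0,0.085],[0,0.045,0,0,0,0,0.085],[0,0.045,0,0,0,0,0.085],[0,0.045,0,0,0,0,0.085],[0,0.045,0,0,0,0,0.085],[0,0.045,0,0,0,0,0.085],[0,0.045,0,0,0,0,0.085],[0,0.045,0,0,0,0,0.085],[0,0.045,0,0,0,0,0.085],[0,0.045,0,0,0,0,0.085],[0,0.045,0,0,0,0,0.085]]'
python3 -m pendant '[[0,0.025,0,0,0,0,0.085],[0,0,0,0,0,0,0.085],[0,0,0,0,0,0,0.085]]'
python3 -c "
from h import *
d=snap('wrist','w2');s=arm.read_state();print(s['joints'].round(2),s['position'],s['ee_rot'])"
```

```text
[531.1 305.6 100. ]
[530.6 305.6 100. ]
clock: 2.35
position: [435.1, -209.1, 256.4]
ee_rot: [1.0, 0.001, 0.0, 0.0]
contact_force: [1.2, 0.0, 0.3]
gripper_width: 85.1
grasp_force: 0.0
clock: 2.65
position: [434.9, -232.7, 255.8]
ee_rot: [1.0, 0.0, -0.0, -0.0]
contact_force: [0.1, 0.6, -0.2]
gripper_width: 85.4
grasp_force: 0.0
[-0.16  0.16 -0.31 -0.   -1.11  1.73] [ 434.84235258 -232.20776774  255.9703586 ] [ 9.99999662e-01  7.59673287e-04 -2.65728580e-04 -1.71017326e-04]
```

View pics/w2.png

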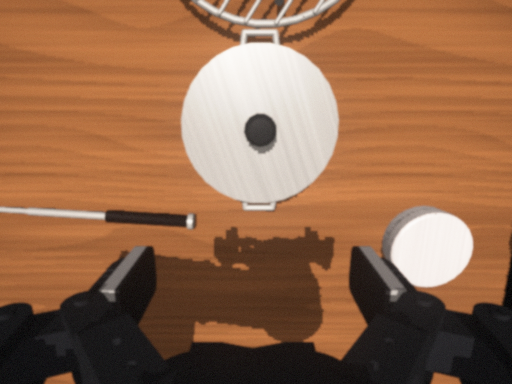

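The wrist view shows the knob top at about (260.5,130) and the lid disc centre at about (260,122.5).

```bash
python3 -c "
from h import *
print(px2w('w2',260.5,130,99).round(1),px2w('w2',260,122.5,67).round(1))"
```

```text
[ 480.8 -240.5   99. ] [ 484.9 -240.8   67. ]
```

```bash
python3 -m pendant '[[0.023,0.004,0,0,0,0,0.085],[0.023,0.003,0.01,0,0,0,0.085],[0,0,0.04,0,0,0,0.06],[0,0,0.04,0,0,0,0.06],[0,0,0.03,0,0,0,0.06],[0,0,0.02,0,0,0,0.06],[0,0,0.019,0,0,0,0.06],[0,0,0,0,0,0,0.06],[0,0,0,0,0,0,0.06]]'
python3 -m pendant '[[0,0,0,0,0,0,0.02],[0,0,0,0,0,0,0.02],[0,0,0,0,0,0,0.02],[0,0,0,0,0,0,0.02],[0,0,0,0,0,0,0.02],[0,0,0,0,0,0,0.02],[0,0,0,0,0,0,0.02],[0,0,0,0,0,0,0.02]]'
```

```text
clock: 3.6
position: [481.2, -238.9, 97.8]
ee_rot: [1.0, 0.002, 0.0, 0.0]
contact_force: [0.3, -0.2, 0.1]
gripper_width: 60.1
grasp_force: 0.0
clock: 4.4
position: [481.2, -239.8, 98.9]
ee_rot: [1.0, 0.001, 0.001, 0.0]
contact_force: [-0.6, 2.6, 6.3]
gripper_width: 25.5
grasp_force: 58.8
```

```bash
python3 -m pendant '[[0,0,-0.01,0,0,0,0.02],[0,0,-0.02,0,0,0,0.02],[0,0,-0.03,0,0,0,0.02],[0,0,-0.03,0,0,0,0.02],[0,0,0,0,0,0,0.02],[0,0,0,0,0,0,0.02]]'; python3 -c "
from h import *
snap('wrist','w3')"
```

```text
clock: 5.0
position: [480.2, -239.8, 187.9]
ee_rot: [1.0, 0.0, 0.001, -0.0]
contact_force: [-0.7, 0.2, -2.0]
gripper_width: 25.2
grasp_force: 59.3
```

View pics/w3.png

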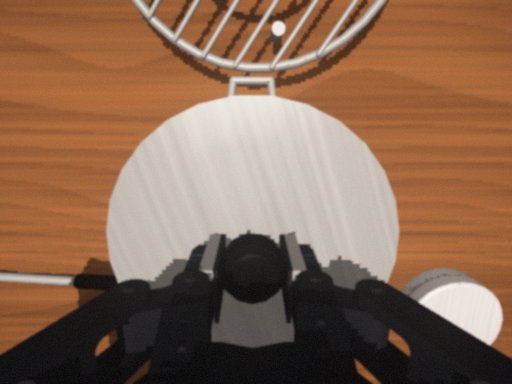

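The lid hangs level, with the knob gripped at about (252,268). I'll carry it to (530, 0).

```bash
python3 -m pendant '[[0.01,-0.02,0,0,0,0,0.02],[0.01,-0.03,0,0,0,0,0.02],[0.01,-0.04,0,0,0,0,0.02],[0.01,-0.04,0,0,0,0,0.02],[0.01,-0.04,0,0,0,0,0.02],[0,-0.04,0,0,0,0,0.02],[0,-0.03,0.01,0,0,0,0.02],[0,0,0.03,0,0,0,0.02],[0,0,0.04,0,0,0,0.02],[0,0,0.03,0,0,0,0.02],[0,0,0.02,0,0,0,0.02],[0,0,0,0,0,0,0.02]]'
python3 -m pendant '[[0,0,0.006,0,0,0,0.02],[0,0,0.005,0,0,0,0.02],[0,0,0.003,0,0,0,0.02],[0,0,0,0,0,0,0.02],[0,0,0,0,0,0,0.02]]'
```

```text
clock: 6.25
position: [526.9, -0.7, 53.1]
ee_rot: [1.0, -0.0, -0.005, 0.001]
contact_force: [-0.2, -0.1, -1.2]
gripper_width: 25.5
grasp_force: 59.4
clock: 6.75
position: [530.5, 0.2, 43.8]
ee_rot: [1.0, 0.0, 0.001, -0.0]
contact_force: [0.5, 0.2, -1.3]
gripper_width: 25.6
grasp_force: 59.4
```

```bash
python3 -m pendant '[[0,0,0.002,0,0,0,0.02],[0,0,0.001,0,0,0,0.02],[0,0,0,0,0,0,0.02],[0,0,0,0,0,0,0.02]]'
python3 -m pendant '[[0,0,0.001,0,0,0,0.02],[0,0,0.001,0,0,0,0.02],[0,0,0,0,0,0,0.02],[0,0,0,0,0,0,0.02]]'
```

```text
clock: 7.15
position: [530.4, 0.2, 40.9]
ee_rot: [1.0, 0.001, 0.0, -0.0]
contact_force: [-1.7, 0.8, 4.3]
gripper_width: 25.5
grasp_force: 60.0
clock: 7.55
position: [530.4, 0.2, 40.8]
ee_rot: [1.0, 0.001, 0.0, 0.0]
contact_force: [-7.1, 1.2, 18.6]
gripper_width: 25.8
grasp_force: 61.4
```

```bash
python3 -m pendant '[[0,0,-0.002,0,0,0,0.02],[0,0,0,0,0,0,0.05],[0,0,0,0,0,0,0.085],[0,0,0,0,0,0,0.085],[0,0,0,0,0,0,0.085],[0,0,0,0,0,0,0.085],[0,0,0,0,0,0,0.085]]'
python3 -m pendant '[[0,0,-0.02,0,0,0,0.085],[0,0,-0.03,0,0,0,0.085],[0,0,-0.04,0,0,0,0.085],[0,0,-0.04,0,0,0,0.085],[0,0.04,-0.04,0,0,0,0.085],[-0.01,0.04,-0.04,0,0,0,0.085],[-0.01,0.04,0,0,0,0,0.085],[-0.01,0.04,0,0,0,0,0.085],[-0.02,0.04,0,0,0,0,0.085],[-0.02,0.04,0,0,0,0,0.085],[-0.02,0,0,0,0,0,0.085],[0,0,0,0,0,0,0.085]]'
python3 -m pendant '[[0,0,0,0,0,0,0.085],[0,0,0,0,0,0,0.085]]'
python3 -c "
from h import *
a=snap('wrist','w4');b=snap('top','t4');print(arm.read_state()['position'])
a=cv2.imread('pics/w4.png');b=cv2.imread('pics/t4.png')
cv2.imwrite('pics/c4.png',np.hstack([cv2.resize(a[20:320,100:400],(400,400)),cv2.resize(b[150:350,180:380],(400,400))]))"
```

```text
clock: 8.25
position: [530.2, 0.2, 40.2]
ee_rot: [1.0, 0.0, -0.0, 0.0]
contact_force: [-0.1, 0.2, 0.3]
gripper_width: 85.2
grasp_force: 0.0
clock: 9.45
position: [439.2, -231.0, 240.3]
ee_rot: [1.0, -0.001, -0.001, -0.0]
contact_force: [0.3, 1.1, -0.4]
gripper_width: 85.0
grasp_force: 0.0
clock: 9.65
position: [442.5, -229.7, 240.6]
ee_rot: [1.0, 0.001, 0.0, 0.0]
contact_force: [-0.2, 0.5, 0.4]
gripper_width: 84.9
grasp_force: 0.0
[ 442.55716968 -229.5035584   240.43315296]
```

View pics/c4.png

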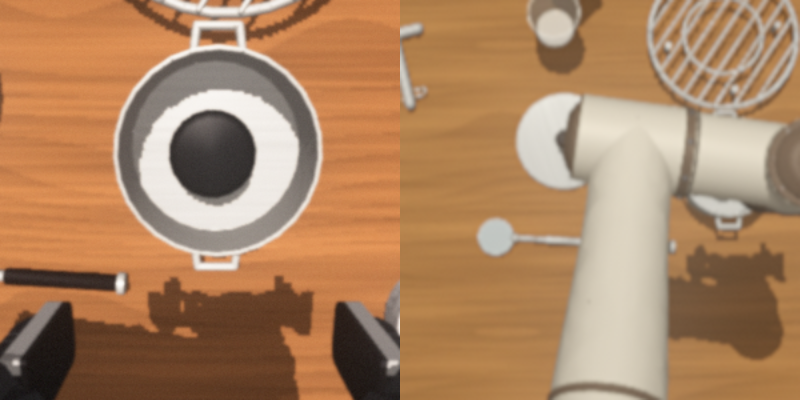

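The lid lies flat on the worktop clear of the pot. The cap's crown shows at crop (212.5,153), which is wrist pixel (259.3,134.7).

```bash
python3 -c "
from h import *
print(px2w('w4',259.3,134.7,53).round(1),px2w('w4',100+218*.75,20+148*.75,64).round(1))"
```

```text
[ 481.9 -237.2   53. ] [ 486.2 -240.7   64. ]
```

```bash
python3 -m pendant '[[0.02,0.004,0,0,0,0,0.078],[0.0195,0.004,0.02,0,0,0,0.078],[0,0,0.04,0,0,0,0.078],[0,0,0.04,0,0,0,0.078],[0,0,0.03,0,0,0,0.078],[0,0,0.02,0,0,0,0.078],[0,0,0.02,0,0,0,0.078],[0,0,0.02,0,0,0,0.078],[0,0,0.014,0,0,0,0.078],[0,0,0,0,0,0,0.078],[0,0,0,0,0,0,0.078]]'
python3 -m pendant '[[0,0,0,0,0,0,0.05],[0,0,0,0,0,0,0.05],[0,0,0,0,0,0,0.05],[0,0,0,0,0,0,0.05],[0,0,0,0,0,0,0.05],[0,0,0,0,0,0,0.05]]'
```

```text
clock: 10.85
position: [482.0, -237.5, 36.1]
ee_rot: [1.0, 0.001, -0.0, 0.0]
contact_force: [-0.1, -0.0, -0.7]
gripper_width: 78.0
grasp_force: 0.0
clock: 11.45
position: [481.9, -237.9, 37.0]
ee_rot: [1.0, 0.001, 0.001, 0.0]
contact_force: [1.4, 3.2, 4.8]
gripper_width: 60.8
grasp_force: 65.1
```

```bash
python3 -m pendant '[[0,0,-0.01,0,0,0,0.05],[0,0,-0.02,0,0,0,0.05],[0,0,-0.03,0,0,0,0.05],[0,0,-0.04,0,0,0,0.05],[0,0,-0.04,0,0,0,0.05],[0,0,-0.03,0,0,0,0.05],[0,-0.02,-0.01,0,0,0,0.05],[-0.01,-0.035,0,0,0,0,0.05],[-0.01,-0.04,0,0,0,0,0.05],[-0.01,-0.04,0,0,0,0,0.05],[-0.01,-0.04,0,0,0,0,0.05],[0,-0.04,0,0,0,0,0.05]]'
python3 -m pendant '[[0,-0.04,0,0,0,0,0.05],[0,-0.04,0,0,0,0,0.05],[0,-0.04,0,0,0,0,0.05],[0,-0.04,0,0,0,0,0.05],[0,-0.04,0,0,0,0,0.05],[0,-0.04,0,0,0,0,0.05],[0,-0.04,0,0,0,0,0.05],[0,-0.03,0,0,0,0,0.05],[0,-0.02,0,0,0,0,0.05],[0,0,0,0,0,0,0.05],[0,0,0,0,0,0,0.05],[0,0,0,0,0,0,0.05]]'
python3 -c "
from h import *
snap('wrist','w5');print(arm.read_state()['position'])
"
```

```text
clock: 12.65
position: [438.6, -22.4, 216.3]
ee_rot: [1.0, -0.0, -0.001, 0.0]
contact_force: [0.6, -0.3, -0.5]
gripper_width: 60.6
grasp_force: 65.0
clock: 13.85
position: [440.6, 305.6, 216.4]
ee_rot: [1.0, -0.0, -0.0, 0.0]
contact_force: [-0.2, -0.3, -1.1]
gripper_width: 60.2
grasp_force: 65.0
[440.70296571 305.58426613 216.4820926 ]
```

View pics/w5.png

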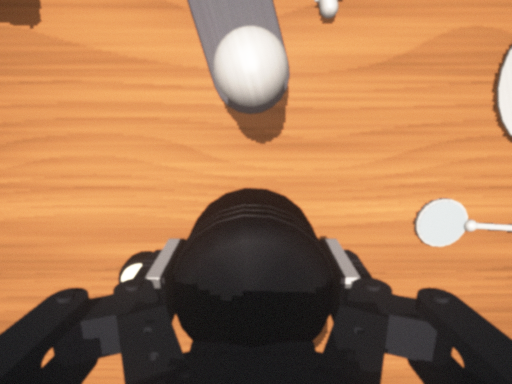

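The wrist view shows the ball centred at about (251.5,68.2) and the cap upright in the fingers, its front edge at row 189.

```bash
python3 -c "
from h import *
print(px2w('w5',251.5,68.2,100).round(1))
t=np.linspace(0,6.28,200)
for y0 in(305.6,):
 for z in (182.5,232.5):
  p=np.array([w2px('w5',(440.7+31*np.cos(a),y0+31*np.sin(a),z)) for a in t]); print(z,p.min(0).round(1),p.max(0).round(1))
c=w2px('w5',(440.7,305.6,210));print(c)"
```

```text
[530.5 304.8 100. ]
182.5 [188.3 182.9] [312.1 297.2]
232.5 [161.9 219.2] [337.3 372.8]
(np.float64(249.99649823358183), np.float64(270.1569063330605))
```

```bash
python3 -c "
from h import *
a=cv2.imread('pics/w5.png')[180:360,140:360]
a=cv2.convertScaleAbs(a,alpha=3.0); cv2.imwrite('pics/c5.png',cv2.resize(a,None,fx=3.3333,fy=3.3333,interpolation=cv2.INTER_CUBIC))"
```

```text
(no output)
```

View pics/c5.png

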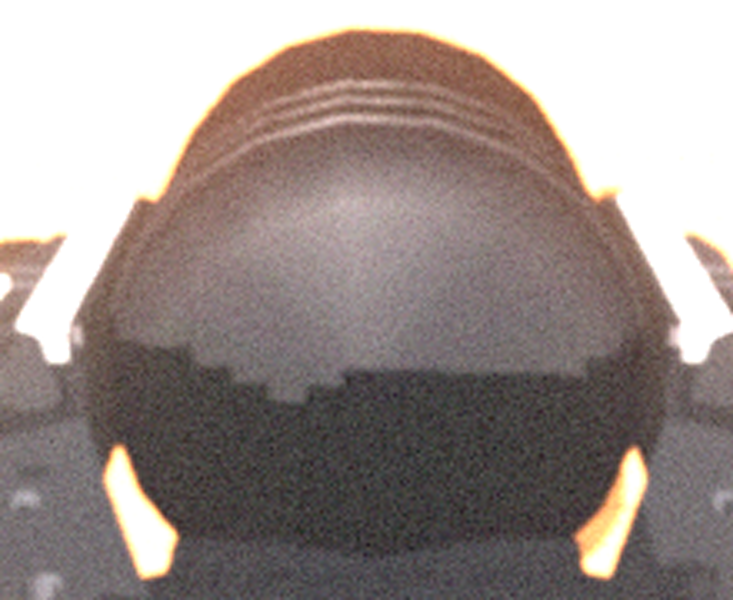

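The enlarged view shows the cap upright and centred between the fingers, its crown spanning columns 165.5–339.5. Next I go over the ball and down in stages.

```bash
python3 -m pendant '[[0.02,0,0,0,0,0,0.05],[0.03,0,0,0,0,0,0.05],[0.025,0,0,0,0,0,0.05],[0.016,0,0.01,0,0,0,0.05],[0,0,0.02,0,0,0,0.05],[0,0,0.02,0,0,0,0.05],[0,0,0.01,0,0,0,0.05],[0,0,0.01,0,0,0,0.05],[0,0,0,0,0,0,0.05],[0,0,0,0,0,0,0.05]]'
python3 -m pendant '[[0,0,0.004,0,0,0,0.05],[0,0,0.004,0,0,0,0.05],[0,0,0,0,0,0,0.05],[0,0,0,0,0,0,0.05]]'
```

```text
clock: 14.9
position: [532.1, 307.1, 147.2]
ee_rot: [1.0, 0.0, 0.0, -0.0]
contact_force: [1.5, 0.1, -0.3]
gripper_width: 60.2
grasp_force: 65.0
clock: 15.3
position: [532.0, 307.1, 138.7]
ee_rot: [1.0, 0.0, 0.0, -0.0]
contact_force: [0.6, -0.6, -0.3]
gripper_width: 60.6
grasp_force: 65.1
```

```bash
python3 -m pendant '[[0,0,0.003,0,0,0,0.05],[0,0,0.002,0,0,0,0.05],[0,0,0,0,0,0,0.05],[0,0,0,0,0,0,0.05]]'
python3 -c "
from h import *
s=arm.read_state();print(s['contact_force'],s['wrist_torque'],s['position'])"
```

```text
clock: 15.7
position: [532.6, 307.0, 135.2]
ee_rot: [1.0, 0.001, 0.001, -0.0]
contact_force: [0.7, -1.7, 5.8]
gripper_width: 60.4
grasp_force: 65.7
[ 0.70710042 -1.68824151  5.84096702] [-0.67838549 -0.05698407  0.04077838] [532.60414603 307.04012075 135.18411918]
```

```bash
python3 -m pendant '[[0,0.001,0.002,0,0,0,0.05],[0,0,0.002,0,0,0,0.05],[0,0,0,0,0,0,0.05],[0,0,0,0,0,0,0.05]]'
python3 -m pendant '[[0,0,0.003,0,0,0,0.05],[0,0,0.003,0,0,0,0.05],[0,0,0,0,0,0,0.05],[0,0,0,0,0,0,0.05]]'
```

```text
clock: 16.1
position: [532.8, 306.9, 132.5]
ee_rot: [1.0, 0.001, 0.002, -0.001]
contact_force: [-1.4, -0.7, 10.1]
gripper_width: 60.3
grasp_force: 66.1
clock: 16.5
position: [532.4, 306.7, 123.9]
ee_rot: [1.0, 0.0, 0.001, -0.001]
contact_force: [3.2, 1.7, -2.1]
gripper_width: 60.3
grasp_force: 65.1
```

Clicked; the cap is drawing itself down. Continuing until it seats.

```bash
python3 -m pendant '[[0,0,0.003,0,0,0,0.05],[0,0,0.003,0,0,0,0.05],[0,0,0.002,0,0,0,0.05],[0,0,0,0,0,0,0.05],[0,0,0,0,0,0,0.05]]'
python3 -m pendant '[[0,0,0.001,0,0,0,0.05],[0,0,0.001,0,0,0,0.05],[0,0,0,0,0,0,0.05],[0,0,0,0,0,0,0.05]]'
```

```text
clock: 17.0
position: [531.6, 306.0, 114.6]
ee_rot: [1.0, 0.0, -0.0, 0.0]
contact_force: [3.0, 3.5, -4.3]
gripper_width: 60.5
grasp_force: 65.7
clock: 17.4
position: [531.7, 306.0, 113.9]
ee_rot: [1.0, 0.0, 0.0, -0.0]
contact_force: [1.7, 2.0, 0.1]
gripper_width: 60.6
grasp_force: 66.0
```

```bash
python3 -m pendant '[[0,0,0.001,0,0,0,0.05],[0,0,0.001,0,0,0,0.05],[0,0,0,0,0,0,0.05],[0,0,0,0,0,0,0.05],[0,0,0,0,0,0,0.05]]'
```

```text
clock: 17.9
position: [532.2, 306.1, 113.8]
ee_rot: [1.0, 0.001, 0.001, -0.0]
contact_force: [-1.8, 0.4, 9.1]
gripper_width: 60.5
grasp_force: 66.9
```

```bash
python3 -m pendant '[[0,0,0.001,0,0,0,0.05],[0,0,0.0007,0,0,0,0.05],[0,0,0,0,0,0,0.05],[0,0,0,0,0,0,0.05],[0,0,0,0,0,0,0.05],[0,0,0,0,0,0,0.05]]'
python3 -m pendant '[[0,0,0,0,0,0,0.05],[0,0,0,0,0,0,0.05],[0,0,0,0,0,0,0.05],[0,0,0,0,0,0,0.05],[0,0,0,0,0,0,0.05],[0,0,0,0,0,0,0.05],[0,0,0,0,0,0,0.05],[0,0,0,0,0,0,0.05]]'
python3 -c "
from h import *
snap('side','s9');b=snap('top','t9')
a=cv2.imread('pics/s9.png');b=cv2.imread('pics/t9.png')
cv2.imwrite('pics/c9.png',np.hstack([cv2.resize(a[80:320,140:340],(400,480)),cv2.resize(b[100:340,130:380],(400,384))[:480] if 0 else cv2.resize(b[100:340,130:330],(400,480))]))"
```

```text
clock: 18.5
position: [532.5, 306.2, 113.6]
ee_rot: [1.0, 0.001, 0.002, -0.0]
contact_force: [-3.1, -0.7, 13.9]
gripper_width: 60.3
grasp_force: 67.4
clock: 19.3
position: [532.5, 306.2, 113.6]
ee_rot: [1.0, 0.001, 0.002, -0.0]
contact_force: [-4.3, -0.8, 15.1]
gripper_width: 60.7
grasp_force: 67.4
```

View pics/c9.png

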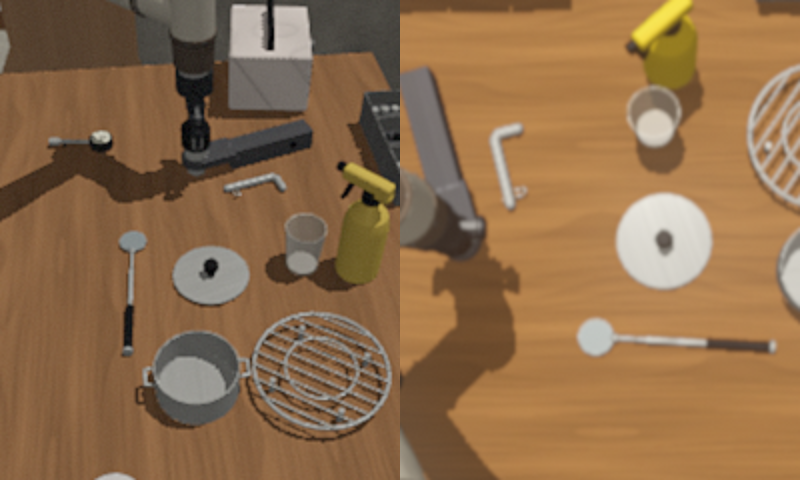

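The picture shows the lid flat with its knob up at (210,270) left and (664,240) right. The pot is empty and in place, and the gripper is on the cap over the ball at about (195,150). The push holds steady at about 15 N, so I'm handing in.

```bash
python3 -c "
from bench import arm
print(arm.job_done())"
```

```text
the job is handed in; nothing more can be done
None
```

I handed the job in at about 19 s with the lid flat and knob up on the worktop, the cap clicked home on the tow ball, and the gripper still pressing it down with about 15 N; the verdict was not returned.

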